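# Set a scored tile to the breaking edge

## Robot

A 6-joint arm with a two-finger parallel gripper is mounted at the origin on the work surface. World frame = base frame: x ahead of the robot, y to its left, z up, the work surface at z = 0. Lengths are in m, angles in rad, forces in N, time in s.
With the tool pointing down it reaches from about 0.4 to 0.825 m from the base axis. Payload 7 kg.
Tool frame: the origin (TCP) lies between the finger pads; the fingertips stand 11 mm ahead of it and the grasp point (between the pads) lies 8 mm behind it (arm.tips_ahead is the distance from the TCP to the fingertips, in m); z points along the fingers, x is the direction in which the jaws open and shut, and the axes are right-handed (so a half turn about z gives the same grasp; the last joint's range is limited). The gripper opens to 88 mm and grips with 3 to 60 N. Pads are 19 mm wide; open, the fingers measure 130 mm over their backs; the gripper's body (78 mm by 193 mm) begins 47 mm behind the grasp point.
Start: joints at [1.53, 0.359, 0.012, 0, -1.224, -0.288], TCP at [0.218, 0.639, 0.238] pointing down, gripper open.
Joint ranges: [-3.07, 3.07], [-1.43, 2.12], [-1.02, 1.25], [-3.03, 1.67], [-3.05, -0], [-3.03, 3.03]. Speed limits (rad/s): [2.39, 2.39, 3.01, 3.14, 3.14, 3.14].

## Interface

Orientations are given as [roll, pitch, yaw] about the fixed x, y, z axes, in that order (R = Rz(yaw) Ry(pitch) Rx(roll)).
In Python, from station import arm, optics, finder gives the robot as it stands. The module is installed in compiled form; this text tells all that it offers.
- The arm moves only by the tool apply_moves, never from a script. Its argument "increments" is one flat list of numbers, 6 for each row, row after row: the shift along the world's x, y, z in m, then the turn, a rotation vector about the world's x, y, z in rad. In form: [tx, ty, tz, rx, ry, rz, tx, ty, tz, rx, ry, rz, ...]. A call has 1 to 20 rows; each row shifts and turns the pose as measured when the row begins; what a row does not reach is not made up. A row lasts 1/12 s, in which the tool goes at most 41.7 mm and 7.16 degrees, less where a joint would pass 70% of its speed; a pose out of reach is approached as far as the arm can. A call with a gripper value outside its range is refused whole. "hand" is the closure, from 0 (fully open) to 1 (shut), set as the call begins (left out, the last holds). The fingers move at their own pace and stop on an object; "force" is the grip in N (left out, the last holds). Time passes only in rows, so rows that do not move let the fingers close. It gives the time, the measured TCP pose, the force and the opening at its end, in the units of the state.
- arm.get_state(): the state, without advancing time (a new reading comes with each control period).
- optics.grab_frame(name): name is "side" or "top" or "wrist"; returns the picture (420x560x3 uint8, red, green, blue); there is no depth.
- optics.camera_model(name): a dict with "fx", "fy", "cx", "cy" (pixels), "dist_coeffs" ([k1, k2, p1, p2, k3] as OpenCV has them; the pictures are not rectified), "world_to_cam" (4x4, takes a point from world to camera coordinates); the wrist camera has in their place "T_tool_cam" (4x4, takes a point from camera to tool coordinates, whose origin is the TCP and whose axes are the tool frame's). Camera axes: x right, y up, looking along -z (the intrinsics and any distortion apply to the point x, -y, -z); pixel columns grow to the right and rows downward; lengths in m; the calibration is good to about 2 mm. A picture is of the moment at which its call begins: read the wrist's pose just before it. camera_model takes no time and is no camera call.
- arm.job_done(): hands the job in, once; it reports no verdict.
Trained networks look in the newest picture that a camera, given by its name, has taken for a name from the list of things; names that differ only in an ending like _2 or _b are one class to them, and where a whole thing is asked for, a point or a joint stands for the part that bears it (a point fixed in the world has none). Each returns a list of dicts, best first, with "conf" (0 to 1); they miss things now and then, are a little off and sometimes report something else, mostly with a low value. They report only what shows in the picture. A call takes as long as a camera call. They do not tell look-alikes from the thing itself.
- finder.find_in(camera, name): "box" ([left, top, right, bottom] in pixels, round what is visible of it).
- finder.landmark_of(camera, name): "point" ([column, row] in pixels: a listed point, or the origin of a listed thing).
The state is a dict: "t": time; "q": joint angles; "qd": joint speeds; "joint_efforts": joint torques, N m; "eef_pos": TCP position; "ee_rot": TCP orientation; "force": force on the tool from outside, world axes, zero at the start; "moment": the same for the moment, N m; "width": finger opening in m.
Only numpy, scipy, OpenCV 4.12 (cv2) and the standard library are available. Lean on these libraries where they do the work, as an engineer would, in place of code of your own. Each camera call takes 0.05 s, during which the arm holds its last target. There are 200 camera calls.

## Task

Two blue tiles lie on the cutting board. Push the one with the white scored line - slide it, never pick it up - steadily towards the board's steel-capped edge, out over the offcut tray, until the scored line lies right along that edge from end to end, so that the strip beyond the line overhangs ready to be snapped off. Keep the tile flat, do not flick it or let it drop, and leave everything else where it stands.

Things in the scene. Friction and masses are not known exactly. Their poses are not given: they have to be found in the camera images.
- board: Plywood cutting board fixed to the table, 260 (x) x 500 (y) x 45 mm high. Origin: centre of its underside, on the table. Its x axis points square across to its breaking edge: the top corner line at x = +130 mm, z = +45 mm, along its y for all 500 mm, facing away from the robot and marked by a flush dark steel strip 24 mm wide on top.
- edge_mid (a point): Middle of the board's steel-capped breaking edge, at the height of the board's top (45 mm above the table); axes as the board's.
- scored_tile: Loose blue-glazed tile, 110 x 110 x 8 mm, 0.15-0.27 kg, with a white scored line 4 mm wide across its top; wider than open fingers. Lies flat on the board, line towards the breaking edge, up to 0.3 rad off square, left or right of centre. Origin: centre of its underside. The line runs along its y at x = +25 mm: 30 mm from its +x side, 80 mm from its -x side. Slides freely, stays where left.
- line_left (a point): End of the scored line at the tile's +y side, on the tile's top face.
- line_right (a point): End of the scored line at the tile's -y side, on the tile's top face.
- tile_middle (a point): Centre of the scored tile, half-way up (4 mm above the board); axes as the tile's.
- plain_tile: Bystander: loose blue tile of the same size without a line, flat on the board on the other side. Origin: centre of its underside.
- beaker: Bystander: white bisque beaker, 58 mm across, 50 mm tall, standing on the board between the tiles. Origin: centre of its underside.
- scriber: Bystander: tile scriber with wooden handle and steel point, about 126 mm long and 14 mm thick, lying on the board between the tiles, point along its +x. Origin: on its underside, near the ferrule.
- offcut_tray: Bystander: shallow black tray with offcut strips, 150 (x) x 460 (y) x 24 mm high, on the table just beyond the breaking edge, lower than the board. Origin: centre of its underside.
- nippers: Bystander: tile nippers with red handles, about 170 mm long, 20 mm high, lying on the table to the right of the board. Origin: on its underside, near the pivot.
- bowl: Bystander: white bisque bowl, 124 mm across, 65 mm tall, on the table to the left of the board. Origin: centre of its underside.
- glaze_jar: Bystander: white glaze jar with a green lid, 72 mm across, 95 mm tall, on the table to the right. Origin: centre of its underside.
Mind the look-alikes: they are no part of the job. What is shaped like the scored_tile but turquoise is not meant.

How it is judged:
At the end, for the whole second after the job is handed in: Both ends of the scored line lie within 4 mm of the board's steel-capped edge (measured square to the edge) and within the edge's length; the tile lies flat and at rest on the board; no other thing has been moved by more than 12 mm (x of line_left in the frame of board between 0.126 and 0.134 m and y of line_left in the frame of board between -0.25 and 0.25 m and x of line_right in the frame of board between 0.126 and 0.134 m and y of line_right in the frame of board between -0.25 and 0.25 m and angle between scored_tile's own z axis and vertical below 0.03 rad and height (world z) of tile_middle between 0.046 and 0.052 m and linear speed of scored_tile below 0.01 m/s and angular speed of scored_tile below 0.05 rad/s and distance of each of plain_tile, beaker, scriber, offcut_tray, nippers, bowl, glaze_jar from where it was at the start of the episode below 0.012 m); the robot touches nothing.
It fails at once if the scored tile is lifted off the board (by more than 6 mm) (height (world z) of tile_middle above 0.055 m).
It fails at once if the scored tile tips (by more than about 7 degrees) or drops over the edge (angle between scored_tile's own z axis and vertical above 0.12 rad or height (world z) of tile_middle below 0.041 m).
It fails at once if the scored tile is flicked or knocked along (faster than 0.4 m/s) (linear speed of scored_tile above 0.4 m/s).
It fails at once if another thing is moved by more than 12 mm (distance of any of plain_tile, beaker, scriber, offcut_tray, nippers, bowl, glaze_jar from where it was at the start of the episode above 0.012 m).
It also fails if it takes over 35 s, if anything falls off the work surface, if the arm or the gripper's body presses on something with over 40 N, if the wrist force passes 120 N, or if a joint passes its speed limit or range.

## Working session

There is one attempt and no reset: what is moved stays moved. The work goes in short steps, Python scripts to look and compute and a tool call to move; the robot and the scene stay as the last step left them, time stands still between calls to the robot, and variables do not carry over. Pictures are saved under pics/ and viewed, about 8 in all and at most 12, crops included, and the job is handed in when it is done.

Besides the shell and the picture viewer there is one more tool, called after "Request:" by a JSON object that holds its "op" and its "data", one argument or row to a line. apply_moves: Moves the arm, as the interface text tells. Its arguments: {"type":"object","properties":{"increments":{"type":"array"},"hand":{"type":"number"},"force":{"type":"number"}},"required":["increments"]}

```bash
mkdir -p pics
cat > h.py <<'E'
import numpy as np, cv2
from scipy.spatial.transform import Rotation as R
from station import arm, optics, finder
def cam(name):
    m=optics.camera_model(name)
    K=np.array([[m['fx'],0,m['cx']],[0,m['fy'],m['cy']],[0,0,1.]]); d=np.array(m['dist_coeffs'],float)
    if 'world_to_cam' in m: W=np.array(m['world_to_cam'])
    else:
        s=arm.get_state(); T=np.eye(4); T[:3,:3]=rot(s['ee_rot']); T[:3,3]=s['eef_pos']
        W=np.linalg.inv(T@np.array(m['T_tool_cam']))
    return K,d,W
def rot(r): return R.from_euler('xyz',r).as_matrix()
def px2w(c,px,z):
    K,d,W=c
    u=cv2.undistortPoints(np.array(px,float).reshape(-1,1,2),K,d).reshape(-1,2)
    v=np.c_[u[:,0],-u[:,1],-np.ones(len(u))]@W[:3,:3]   # R^T v
    o=-W[:3,:3].T@W[:3,3]
    return o+v*((z-o[2])/v[:,2])[:,None]
def w2px(c,p):
    K,d,W=c
    q=np.atleast_2d(p)@W[:3,:3].T+W[:3,3]; q=q*[1,-1,-1]
    return cv2.projectPoints(q,np.zeros(3),np.zeros(3),K,d)[0].reshape(-1,2)
def save(n,im,s=1): cv2.imwrite('pics/'+n,cv2.resize(im[...,::-1],None,fx=s,fy=s,interpolation=cv2.INTER_CUBIC))
E
python3 - <<'E'
from h import *
print(arm.get_state())
for n in ['top','side']:
    im=optics.grab_frame(n); save(n+'0.png',im,1.4); c=cam(n)
    for t,z in [('edge_mid',.045),('line_left',.053),('line_right',.053),('tile_middle',.049),('scored_tile',.045),('plain_tile',.045),('board',0),('beaker',.045),('scriber',.045)]:
        for r in finder.landmark_of(n,t)[:2]: print(n,t,round(r['conf'],2),np.round(r['point'],1),np.round(px2w(c,r['point'],z)[0],4))
E
```

```text
{'t': 0.0, 'q': array([ 1.53010975e+00,  3.59391032e-01,  1.10559498e-02, -3.57893395e-04,
       -1.22410896e+00, -2.88063296e-01]), 'qd': array([-0.00034363,  0.00032361,  0.00196293,  0.00207847, -0.0003184 ,
        0.00123981]), 'joint_efforts': array([ 3.05304602e-04, -5.82709908e+01,  2.93059123e+01,  6.99741080e+00,
        6.97597337e-03, -1.46000339e-04]), 'eef_pos': array([0.21782315, 0.6383826 , 0.23661734]), 'ee_rot': array([-3.14144708e+00, -1.67541122e-03, -1.89966820e+00]), 'force': array([ 0.30349467, -0.03616032, -0.24252657]), 'moment': array([-0.01170974, -0.01758631,  0.06016985]), 'width': 0.08814196858402863}
top edge_mid 0.75 [263.  145.3] [0.6552 0.0355 0.045 ]
top edge_mid 0.73 [310.5 193. ] [ 0.5258 -0.094   0.045 ]
top line_left 0.96 [395.7 296.5] [ 0.2546 -0.3163  0.053 ]
top line_left 0.77 [373.6  98.8] [ 0.7898 -0.2671  0.053 ]
top line_right 0.77 [331.8 195. ] [ 0.5198 -0.1501  0.053 ]
top line_right 0.6 [411.4 118.9] [ 0.7345 -0.3707  0.053 ]
top tile_middle 0.96 [400.  318.4] [ 0.1981 -0.3278  0.049 ]
top tile_middle 0.95 [311.9 194.8] [ 0.5203 -0.09
[... 522 characters left out ...]
e_left 0.84 [309.2 212.6] [ 0.5727 -0.0471  0.053 ]
side line_left 0.82 [249.  315.8] [ 0.2443 -0.3628  0.053 ]
side line_right 0.94 [311.  237.4] [ 0.5286 -0.1576  0.053 ]
side line_right 0.82 [403.5 271.9] [ 0.7275 -0.4004  0.053 ]
side tile_middle 0.95 [236.1 323.4] [ 0.2039 -0.3699  0.049 ]
side tile_middle 0.75 [398.2 264. ] [ 0.7323 -0.3649  0.049 ]
side scored_tile 0.88 [301.4 226.3] [ 0.5236 -0.0909  0.045 ]
side scored_tile 0.69 [230.7 326.2] [ 0.1877 -0.3702  0.045 ]
side plain_tile 0.84 [279.8 178.6] [0.5518 0.1803 0.045 ]
side board 0.67 [287.4 214. ] [0.5204 0.0283 0.    ]
side beaker 0.65 [300.1 199.4] [0.5751 0.0376 0.045 ]
side scriber 0.4 [270.8 207. ] [0.462  0.0415 0.045 ]
```

View pics/top0.png

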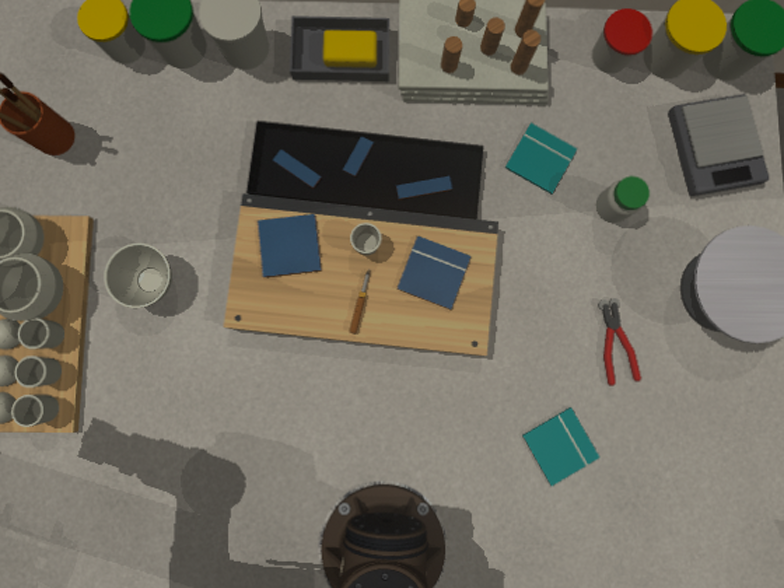

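View pics/side0.png

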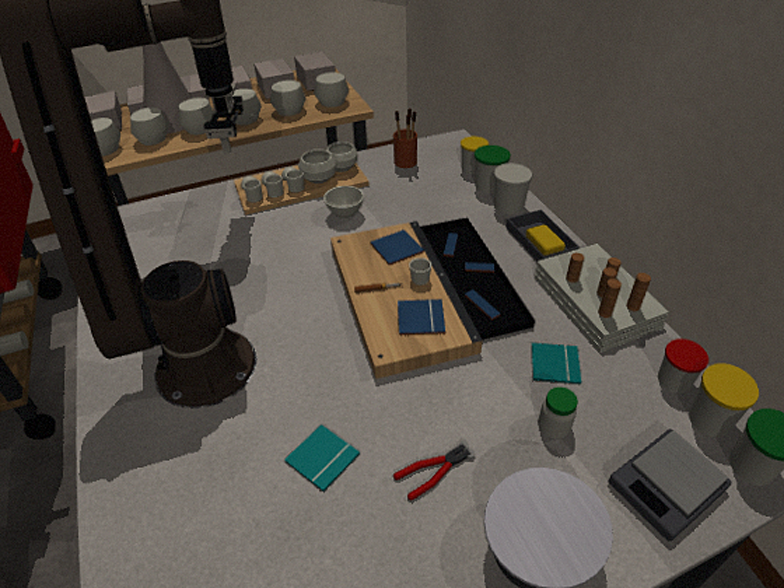

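The top view shows the scored tile at about (434,272) of the enlarged picture, with its line from (416,247) to (469,269). The steel edge runs from (243,197) to (498,222). The beaker and scriber are to the tile's left, and the turquoise tiles are off the board. I'll move over the tile so the wrist camera can see it.

Request:
{"op": "apply_moves", "data": {
  "increments": [0.014,-0.0365,0,0,0,0.0115,0.014,-0.0365,0,0,0,0.0115,0.014,-0.0365,0,0,0,0.0115,0.014,-0.0365,0,0,0,0.0115,0.014,-0.0365,0,0,0,0.0115,0.014,-0.0365,0,0,0,0.0115,0.014,-0.0365,0,0,0,0.0115,0.014,-0.0365,0,0,0,0.0115,0.014,-0.0365,0,0,0,0.0115,0.014,-0.0365,0,0,0,0.0115,0.014,-0.0365,0,0,0,0.0115,0.014,-0.0365,0,0,0,0.0115,0.014,-0.0365,0,0,0,0.0115,0.014,-0.0365,0,0,0,0.0115,0.014,-0.0365,0,0,0,0.0115,0.014,-0.0365,0,0,0,0.0115,0.014,-0.0365,0,0,0,0.0115,0.014,-0.0365,0,0,0,0.0115,0.014,-0.0365,0,0,0,0.0115,0,0,0,0,0,0],
  "hand": 0.4
}}

```text
t: 2.67
eef_pos: [0.4875, -0.0874, 0.2397]
ee_rot: [-3.129, 0.008, -1.661]
force: [0.9, -0.3, 0.0]
width: 0.0528
```

Run:
```python
from h import *
im=optics.grab_frame('wrist'); c=cam('wrist'); save('w1.png',im,1.4)
print(arm.get_state()['width'])
for t,z in [('edge_mid',.045),('line_left',.053),('line_right',.053),('tile_middle',.049),('scored_tile',.045)]:
    for r in finder.landmark_of('wrist',t)[:2]: print(t,round(r['conf'],2),np.round(r['point'],1),np.round(px2w(c,r['point'],z)[0],4))
```

```text
0.05248829705366396
edge_mid 0.8 [130.1  27.9] [0.6434 0.0353 0.045 ]
line_left 0.75 [226.5 113.3] [ 0.5612 -0.0417  0.053 ]
line_right 0.97 [346.5 144.8] [ 0.524  -0.1455  0.053 ]
line_right 0.31 [132.5  24.9] [0.6437 0.0298 0.053 ]
tile_middle 0.8 [284.4 153. ] [ 0.5211 -0.0893  0.049 ]
tile_middle 0.45 [158.8 163.7] [0.5223 0.0279 0.049 ]
scored_tile 0.88 [284.7 156.3] [ 0.5175 -0.0893  0.045 ]
```

View pics/w1.png

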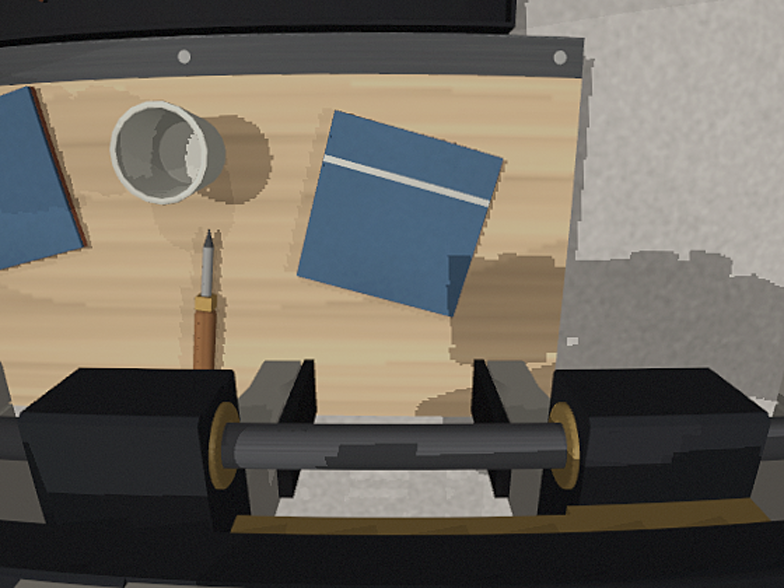

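The wrist view shows the whole tile. In enlarged pixels its corners are (335,111), (505,159), (452,317) and (297,274), and its line runs from (324,157) to (489,204). The steel edge's outer line is at row 38, ending at the corner (584,39). I'll work out the geometry from these.

```bash
cat > meas.py <<'E'
from h import *
def measure(im,c,s0=None):
    """white line: masked pixels beside blue; returns ends in world"""
    hsv=cv2.cvtColor(im,cv2.COLOR_RGB2HSV)
    blue=cv2.inRange(hsv,(95,90,40),(118,255,255))
    n,lab,st,cen=cv2.connectedComponentsWithStats(cv2.morphologyEx(blue,cv2.MORPH_CLOSE,np.ones((9,9),np.uint8)))
    return hsv,blue,lab,st,cen
E
python3 - <<'E'
from h import *
c=cam('wrist'); f=lambda p,z:px2w(c,np.array(p,float)/1.4,z)
T=f([(335,111),(505,159),(452,317),(297,274)],.053); L=f([(324,157),(489,204)],.053)
E=f([(100,42),(184,39.5),(400,36),(584,39)],.045)
S=f([(205,310),(209,231)],.055); B=f([(113,150),(207,150)],.09)
print(T,L,E,S,B,sep='\n')
print('sides',np.linalg.norm(T-np.roll(T,1,0),axis=1),np.linalg.norm(L[0]-L[1]))
p=np.polyfit(E[:,1],E[:,0],1); print('edge slope',p,'line slope',(L[0]-L[1])[0]/(L[0]-L[1])[1], 'centre',T.mean(0))
yaw=-np.arctan(p[0]); ex=np.array([np.cos(yaw),np.sin(yaw)]); d0=ex@E[:,:2].T; print(yaw,d0)
print('line to edge',ex@E[-1,:2]-L[:,:2]@ex, 'corners', ex@E[-1,:2]-T[:,:2]@ex)
E
```

```text
[[ 0.58793664 -0.05078604  0.053     ]
 [ 0.55023483 -0.15429129  0.053     ]
 [ 0.44848501 -0.11513418  0.053     ]
 [ 0.48707388 -0.01377758  0.053     ]]
[[ 0.56087911 -0.04081433  0.053     ]
 [ 0.5227745  -0.14303705  0.053     ]]
[[ 0.64784016  0.09604966  0.045     ]
 [ 0.64172592  0.04024552  0.045     ]
 [ 0.62946349 -0.09449741  0.045     ]
 [ 0.61989937 -0.20828501  0.045     ]]
[[0.46778619 0.05275877 0.055     ]
 [0.52125121 0.040062   0.055     ]]
[[0.57747705 0.07551765 0.09      ]
 [0.57132488 0.01983295 0.09      ]]
sides [0.107438   0.1101579  0.10902433 0.10845396] 0.1090937433841361
edge slope [0.09119671 0.63852801] line slope 0.37276063496869044 centre [ 0.51843259 -0.08349727  0.053     ]
-0.09094513730260902 [0.63643964 0.63541879 0.63544437 0.63625394]
line to edge [0.07398601 0.10264929] corners [0.04613467 0.07428034 0.17916591 0.1499417 ]
```

Request:
{"op": "apply_moves", "data": {
  "increments": [-0.0145,0.003,0,0,0,0,-0.0145,0.003,0,0,0,0,-0.0145,0.003,0,0,0,0,-0.0145,0.003,0,0,0,0,0,0,-0.03,0,0,0,0,0,-0.03,0,0,0,0,0,-0.03,0,0,0,0,0,-0.03,0,0,0,0,0,-0.03,0,0,0,0,0,0,0,0,0],
  "hand": 0.25
}}

```text
t: 3.8
eef_pos: [0.4264, -0.0545, 0.0911]
ee_rot: [-3.112, 0.016, -1.626]
force: [-1.6, -0.2, -0.4]
width: 0.0661
```

Request:
{"op": "apply_moves", "data": {
  "increments": [0.002,-0.01,-0.01,-0.007,0.015,-0.018,0.002,-0.01,-0.01,-0.007,0.015,-0.018,0,0,0,0,0,0]
}}

```text
t: 4.05
eef_pos: [0.431, -0.0715, 0.0732]
ee_rot: [-3.141, -0.002, -1.655]
force: [0.4, 0.6, 0.5]
width: 0.0655
```

Request:
{"op": "apply_moves", "data": {
  "increments": [0,-0.003,-0.006,0,0,-0.006,0,-0.001,-0.006,0,0,0,0,0,0,0,0,0]
}}

```text
t: 4.3
eef_pos: [0.4333, -0.0735, 0.0638]
ee_rot: [-3.136, -0.0, -1.657]
force: [-0.3, -0.8, -0.1]
width: 0.0661
```

Run:
```python
from h import *
s=arm.get_state(); print(s['eef_pos'],s['ee_rot'],s['force'])
im=optics.grab_frame('wrist'); save('w2.png',im,1.4)
```

```text
[ 0.43329314 -0.07348915  0.06380247] [-3.13574755e+00 -8.91742357e-06 -1.65685597e+00] [-0.34446676 -0.79475388 -0.08246787]
```

View pics/w2.png

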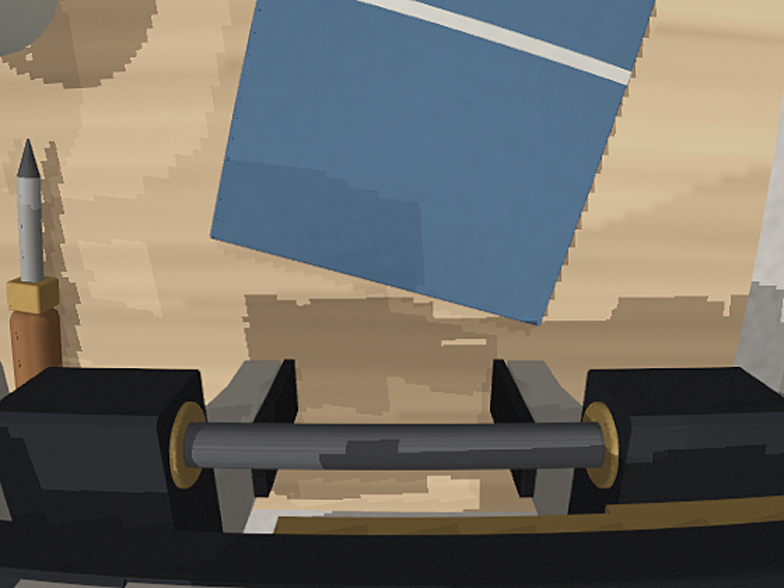

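The two fingers are behind the tile and clear of it. The tile's near right corner at (540,325) is in front of the right finger. I'll lower a little more and start pushing, which should square the tile against the fingers.

Request:
{"op": "apply_moves", "data": {
  "increments": [0,0,-0.003,0,-0.003,-0.003,0,0,-0.001,0,0,0]
}}

```text
t: 4.52
eef_pos: [0.4341, -0.0729, 0.0613]
ee_rot: [-3.13, 0.001, -1.659]
force: [-0.9, -0.7, 0.8]
width: 0.066
```

Request:
{"op": "apply_moves", "data": {
  "increments": [0.006,-0.0005,0,0,0,0,0.006,-0.0005,0,0,0,0,0.006,-0.0005,0,0,0,0,0.006,-0.0005,0,0,0,0]
}}

```text
t: 4.85
eef_pos: [0.4584, -0.0751, 0.0618]
ee_rot: [-3.13, 0.001, -1.659]
force: [-2.0, -0.4, 0.9]
width: 0.0657
```

Request:
{"op": "apply_moves", "data": {
  "increments": [0.002,0,-0.002,0,0.008,-0.002,0.006,-0.0005,-0.0005,0,0.002,0,0.006,-0.0005,-0.0002,0,0.001,0,0.006,-0.0005,-0.0002,0,0.001,0,0.006,-0.0005,-0.0002,0,0.001,0]
}}

```text
t: 5.27
eef_pos: [0.4791, -0.081, 0.0603]
ee_rot: [3.122, -0.007, -1.664]
force: [-2.7, 1.0, 2.3]
width: 0.0655
```

Run:
```python
from h import *
im=optics.grab_frame('wrist'); save('w3.png',im,1.4)
print(arm.get_state()['eef_pos'])
```

```text
[ 0.48073956 -0.08091226  0.06034108]
```

View pics/w3.png

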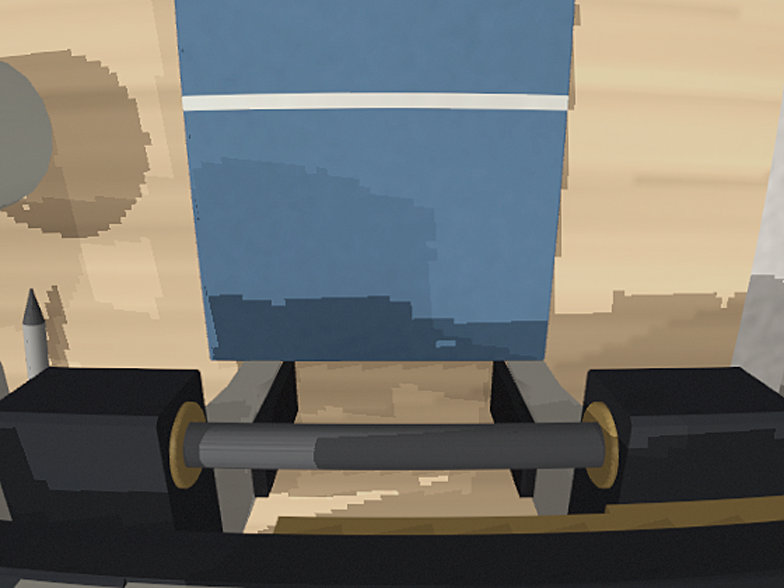

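The tile is now square against both fingers, with the line level at row 102 from column 183 to 568. I'll keep pushing and stop short of the edge to measure.

Request:
{"op": "apply_moves", "data": {
  "increments": [0.004,-0.0003,0,0,-0.008,0,0.006,-0.0005,0,0,-0.005,0,0.006,-0.0005,0,0,0,0,0.006,-0.0005,0,0,0,0,0.006,-0.0005,0,0,0,0,0.006,-0.0005,0,0,0,0]
}}

```text
t: 5.82
eef_pos: [0.5156, -0.0843, 0.0598]
ee_rot: [3.134, -0.007, -1.664]
force: [-3.8, 0.8, 2.8]
width: 0.0656
```

Run:
```python
from h import *
im=optics.grab_frame('wrist'); save('w4.png',im,1.4)
s=arm.get_state();print(s['eef_pos'],s['ee_rot'])
```

```text
[ 0.51720248 -0.08420381  0.05982903] [ 3.13504256 -0.00670487 -1.66355476]
```

View pics/w4.png

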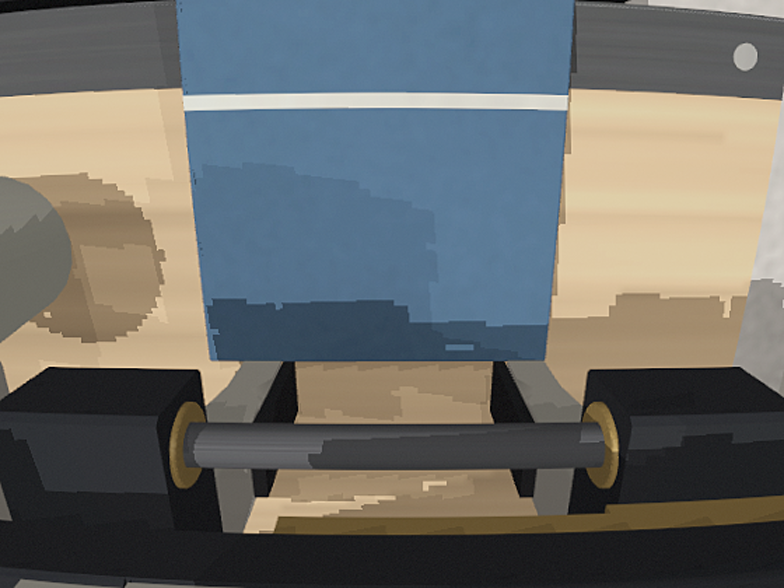

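The line is at row 102 and still level. The steel strip shows on both sides, with its inner border at rows 89–97 and its outer edge just in view. I'll measure line against edge.

```bash
cat > meas.py <<'E'
from h import *
def rows(im,cols,fn):
    out=[]
    for u in cols:
        r=fn(im[:,u].astype(float))
        if r is not None: out.append((u,r))
    return np.array(out)
def inner(col):   # steel -> wood (r-b rises), upper half
    f=cv2.GaussianBlur((col[:200,0]-col[:200,2])[:,None],(1,5),0)[:,0]; g=np.diff(f)
    i=int(np.argmax(g[:150])); return i+.5 if g[i]>6 else None
def outer(col):   # dark tray/other -> steel
    b=col[:120].mean(1); g=np.abs(np.diff(cv2.GaussianBlur(b[:,None],(1,3),0)[:,0])); i=int(np.argmax(g[2:60]))+2
    return i+1. if g[i]>8 else None
def white(col):
    b=col[:200].min(1); k=np.where(b>150)[0]
    if len(k)<3: return None
    k=k[(k>k[0]-1)&(k<k[0]+15)]; return k.mean()+.0
def fit(P):
    p=np.polyfit(P[:,1],P[:,0],1)
    for _ in range(5):
        r=P[:,0]-np.polyval(p,P[:,1]); k=abs(r)<max(.0008,1.5*np.median(abs(r))); p=np.polyfit(P[k,1],P[k,0],1)
    return p,k.sum(),np.std((P[:,0]-np.polyval(p,P[:,1]))[k])
E
python3 - <<'E'
from meas import *
c=cam('wrist'); im=optics.grab_frame('wrist')
L=rows(im,range(136,402,4),white); I=rows(im,[*range(4,118,4),*range(418,540,4)],inner); O=rows(im,[*range(4,118,4),*range(418,540,4)],outer)
print(L[::15],I[::10],O[::8])
pl=fit(px2w(c,L,.053)); pi=fit(px2w(c,I,.045)); po=fit(px2w(c,O,.045)) if len(O)>4 else None
print(pl,pi,po,sep='\n')
for y in (-.03,-.15):
    co=np.cos(np.arctan(pi[0][0])); l=np.polyval(pl[0],y)
    print(y,'line->inner',(np.polyval(pi[0],y)-l)*co, 'edge via inner+24',(np.polyval(pi[0],y)-l)*co+.024,'outer',None if po is None else (np.polyval(po[0],y)-l)*co)
E
```

```text
[[136.  72.]
 [196.  71.]
 [256.  71.]
 [316.  71.]
 [376.  72.]] [[  4.   72.5]
 [ 44.   69.5]
 [ 84.   68.5]
 [422.   67.5]
 [462.   69.5]
 [502.   71.5]] [[  4.  13.]
 [ 36.  10.]
 [ 68.   8.]
 [100.   6.]
 [430.   6.]
 [462.   8.]
 [494.  11.]
 [526.  14.]]
(array([0.09621491, 0.61542644]), np.int64(67), np.float64(0.00011321688919555109))
(array([0.09857297, 0.61857722]), np.int64(60), np.float64(0.00013440499520108392))
(array([0.09887928, 0.6430181 ]), np.int64(59), np.float64(0.00016561121303892493))
-0.03 line->inner 0.0030651824538293123 edge via inner+24 0.027065182453829315 outer 0.027379039884404693
-0.15 line->inner 0.0027835791833689424 edge via inner+24 0.026783579183368943 outer 0.02706085724102466
```

Request:
{"op": "apply_moves", "data": {
  "increments": [0.005,-0.0005,0,0,0,0,0.005,-0.0005,0,0,0,0,0.005,-0.0005,0,0,0,0,0.004,-0.0004,0,0,0,0,0,0,0,0,0,0,0,0,0,0,0,0]
}}

```text
t: 6.42
eef_pos: [0.5373, -0.0862, 0.0593]
ee_rot: [3.134, -0.007, -1.664]
force: [-4.7, -0.2, 4.2]
width: 0.0655
```

```bash
cat > final.py <<'E'
from meas import *
import sys
def run(cols_i=[*range(4,118,4),*range(418,540,4)]):
    c=cam('wrist'); im=optics.grab_frame('wrist'); print(arm.get_state()['eef_pos'],arm.get_state()['ee_rot'])
    L=rows(im,range(140,400,4),white); I=rows(im,cols_i,inner)
    O=rows(im,cols_i,lambda col:(lambda r:outer2(col,r))(inner(col)))
    pl=fit(px2w(c,L,.053)); pi=fit(px2w(c,I,.045)); po=fit(px2w(c,O,.045))
    print(pl,pi,po,sep='\n')
    for y in (-.04,-.14):
        co=np.cos(np.arctan(pi[0][0])); l=np.polyval(pl[0],y)
        print(y,'inner+24: %.1f mm'%((np.polyval(pi[0],y)-l)*co*1e3+24),'outer: %.1f mm'%((np.polyval(po[0],y)-l)*co*1e3))
    return im
def outer2(col,r):   # strongest brightness step 40..85 rows above the inner border
    if r is None: return None
    a=max(2,int(r)-85); b=int(r)-40
    g=np.abs(np.diff(cv2.GaussianBlur(col.mean(1)[:,None],(1,3),0)[:,0]))[a:b]
    return a+int(np.argmax(g))+1. if len(g) and g.max()>8 else None
E
python3 - <<'E'
from final import *
im=run(); save('w5.png',im,1.4)
E
```

```text
[ 0.53721948 -0.08616784  0.05934606] [ 3.13431552 -0.0065991  -1.66391555]
(array([0.09645923, 0.63559928]), np.int64(65), np.float64(7.069499413657699e-05))
(array([0.09830083, 0.6186154 ]), np.int64(60), np.float64(0.00013554591027928095))
(array([0.11693429, 0.6463849 ]), np.int64(50), np.float64(0.00027108456271619135))
-0.04 inner+24: 7.0 mm outer: 9.9 mm
-0.14 inner+24: 6.8 mm outer: 7.9 mm
```

View pics/w5.png

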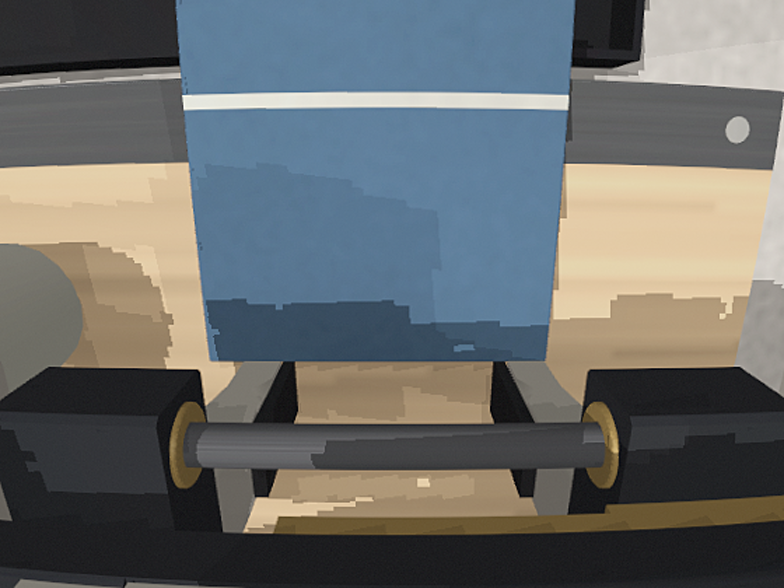

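The steel's outer edge is now at row 80 beside the tile on both sides and row 92 at the picture's sides, with a pale gap before the tray. The gap fooled my outer detector, so I'll check with hand-read points.

Run:
```python
from meas import *
im=cv2.imread('pics/w5.png')
for x in (20,100,165,590,650,710,760): print(x,[int(v) for v in im[66:104:2,x].mean(1)])
c=cam('wrist')
L=px2w(c,np.array([(186,102.5),(376,100.5),(566,102.5)])/1.4,.053)
E=px2w(c,np.array([(20,91),(100,85),(165,80.5),(590,80.5),(710,86.5),(770,91)])/1.4,.045)
p=np.polyfit(E[:,1],E[:,0],1); print(p,(np.polyval(p,L[:,1])-L[:,0])*1e3)
```

```text
20 [19, 16, 14, 11, 56, 134, 130, 121, 168, 197, 130, 121, 90, 98, 97, 98, 98, 97, 98]
100 [11, 18, 109, 124, 119, 117, 125, 189, 121, 105, 96, 98, 96, 97, 97, 97, 97, 99, 102]
165 [34, 146, 123, 123, 179, 185, 167, 79, 88, 91, 93, 92, 91, 90, 92, 92, 92, 92, 91]
590 [5, 110, 132, 126, 126, 125, 123, 100, 102, 97, 97, 96, 97, 98, 96, 96, 98, 97, 98]
650 [202, 204, 206, 208, 210, 211, 210, 218, 141, 99, 95, 97, 98, 98, 95, 96, 96, 94, 97]
710 [199, 199, 202, 201, 201, 203, 205, 204, 206, 222, 120, 100, 95, 96, 96, 95, 95, 94, 93]
760 [203, 204, 204, 204, 204, 205, 204, 205, 205, 206, 209, 212, 95, 92, 96, 96, 96, 94, 94]
[0.09393655 0.64188452] [6.64916301 6.94037244 6.89976599]
```

Both ways of measuring give about 6.8 mm to go at both ends. I'll push that last bit slowly.

Request:
{"op": "apply_moves", "data": {
  "increments": [0.003,-0.0003,0,0,0,0,0.002,-0.0002,0,0,0,0,0.001,-0.0001,0,0,0,0,0,0,0,0,0,0,0,0,0,0,0,0]
}}

```text
t: 6.88
eef_pos: [0.5433, -0.0868, 0.0593]
ee_rot: [3.134, -0.007, -1.664]
force: [-2.7, -0.2, 2.7]
width: 0.0656
```

Run:
```python
from final import *
im=run(); save('w6.png',im,1.4)
```

```text
[ 0.54325482 -0.08678226  0.05934926] [ 3.13404667 -0.00651084 -1.6638985 ]
(array([0.09591346, 0.64167408]), np.int64(65), np.float64(7.462534892458632e-05))
(array([0.09862443, 0.61866008]), np.int64(60), np.float64(0.00013771491926940017))
(array([0.12383224, 0.64772756]), np.int64(50), np.float64(0.00036211008181920475))
-0.04 inner+24: 1.0 mm outer: 4.9 mm
-0.14 inner+24: 0.7 mm outer: 2.1 mm
```

Request:
{"op": "apply_moves", "data": {
  "increments": [0.0009,-0.0001,0,0,0,0,0,0,0,0,0,0,0,0,0,0,0,0]
}}

```text
t: 7.18
eef_pos: [0.5441, -0.0869, 0.0594]
ee_rot: [3.134, -0.006, -1.664]
force: [-2.8, -0.2, 2.3]
width: 0.0657
```

Request:
{"op": "apply_moves", "data": {
  "increments": [-0.004,0.0004,0,0,0,0,-0.008,0.0008,0,0,0,0,-0.014,0.0014,0,0,0,0,-0.01,0.001,0.02,0,0,0,0,0,0.03,0,0,0,0,0,0.03,0,0,0,0,0,0,0,0,0,0,0,0,0,0,0]
}}

```text
t: 7.85
eef_pos: [0.5041, -0.0826, 0.1407]
ee_rot: [3.136, -0.006, -1.664]
force: [-0.6, -0.1, -1.0]
width: 0.0658
```

Run:
```python
from final import *
im=optics.grab_frame('wrist'); save('w7.png',im,1.4); s=arm.get_state(); print(s['eef_pos'],s['ee_rot'])
```

```text
[ 0.50459186 -0.08262361  0.14101568] [ 3.13707813 -0.00579927 -1.66372331]
```

View pics/w7.png

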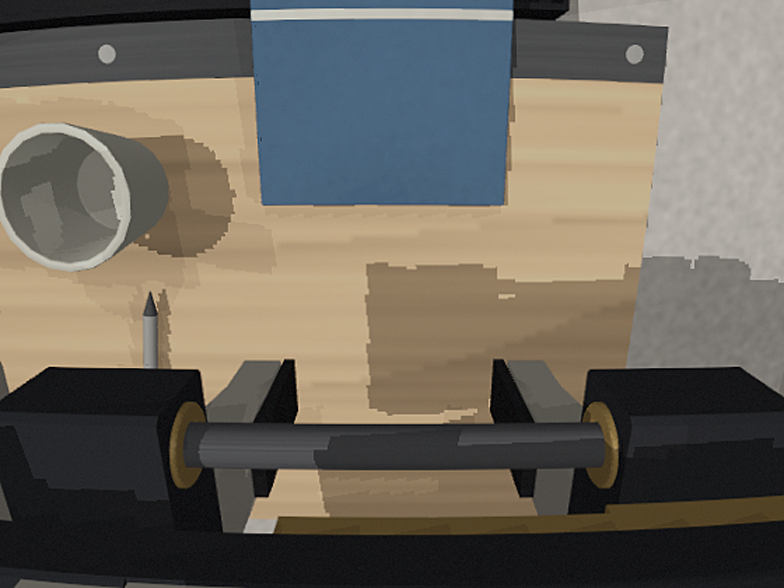

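The line end points sit at row 14 and the steel edge at row 25 beside the tile. The tile top is higher than the edge, so it's displaced by parallax. The beaker and scriber look untouched. I'll do one more check from a better vantage.

Request:
{"op": "apply_moves", "data": {
  "increments": [0,0,0.025,0,0,0,0.02,-0.002,0.025,0,0,0,0.025,-0.002,0,0,0,0,0.025,-0.002,0,0,0,0,0,0,0,0,0,0,0,0,0,0,0,0,0,0,0,0,0,0]
}}

```text
t: 8.48
eef_pos: [0.5737, -0.0887, 0.1875]
ee_rot: [3.132, -0.006, -1.664]
force: [-1.0, -0.3, 0.3]
width: 0.0656
```

Run:
```python
from final import *
c=cam('wrist'); im=optics.grab_frame('wrist'); save('w8.png',im,1.4); s=arm.get_state(); print(s['eef_pos'],np.linalg.inv(c[2])[:3,3])
# predicted tile region: use inner border beside tile
ye=np.r_[np.linspace(-.02,.02,12),np.linspace(-.19,-.158,12)]
print(w2px(c,np.c_[.6365+.0986*np.array([-.035,-.14,0,-.2]),[-.035,-.14,0,-.2],[.053,.053,.045,.045]])*1.4)
t=cam('top'); it=optics.grab_frame('top')
for n,z in [('plain_tile',.045),('beaker',.045),('scriber',.045),('scored_tile',.045),('line_left',.053),('line_right',.053)]:
    for r in finder.landmark_of('top',n)[:1]: print(n,round(r['conf'],2),np.round(px2w(t,r['point'],z)[0],4))
```

```text
[ 0.57315041 -0.08867467  0.1872884 ] [ 0.65305866 -0.09451662  0.3334348 ]
[[283.14193461 185.9495552 ]
 [480.19631935 186.5131153 ]
 [223.01045682 185.05381085]
 [584.970493   186.74357344]]
beaker 0.7 [0.5705 0.0427 0.045 ]
scriber 0.54 [0.4535 0.0398 0.045 ]
scored_tile 0.82 [ 0.6141 -0.0876  0.045 ]
line_left 0.94 [ 0.2518 -0.3199  0.053 ]
line_right 0.72 [ 0.7521 -0.3649  0.053 ]
```

View pics/w8.png

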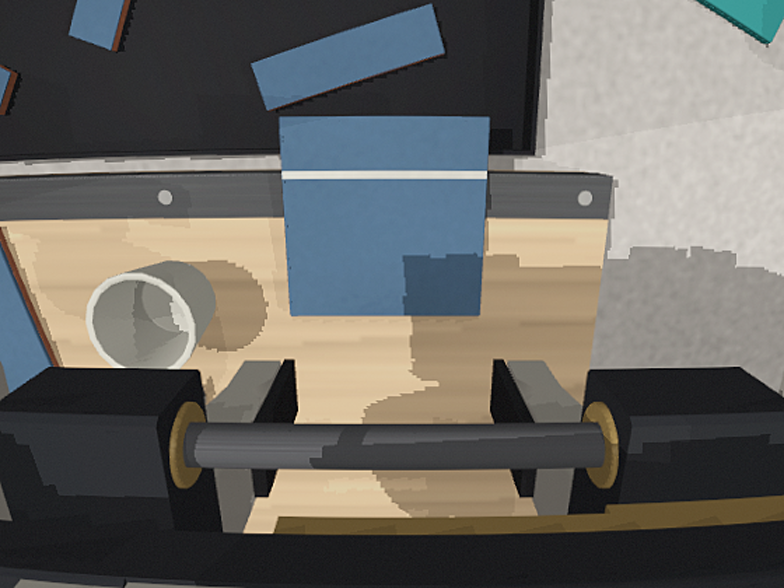

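From almost straight above, the line at row 175 is in line with the steel's outer edge at about row 173, end to end. I'll put numbers on it.

Run:
```python
from meas import *
im=optics.grab_frame('wrist'); c=cam('wrist'); f=im.astype(float)
cl=range(204,346,4); ce=[*range(150,200,3),*range(354,432,3)]
def wc(u):
    k=np.arange(116,136); w=np.clip(f[k,u].min(1)-120,0,None); return (k*w).sum()/w.sum()
L=np.array([(u,wc(u)) for u in cl])
def ed(u):  # last bright->steel step going down
    b=f[112:132,u].mean(1); g=np.abs(np.diff(b)); k=np.where(g>12)[0]; return 112+k[-1]+.5 if len(k) else None
E=np.array([(u,ed(u)) for u in ce if ed(u)])
I=np.array([(u,145+np.argmax(np.diff(f[145:170,u,0]-f[145:170,u,2]))+.5) for u in ce])
print(L[::8],E[::6],I[::8],sep='\n')
for u in (180,380): print([int(v) for v in f[112:132,u].mean(1)])
pl,pe,pi=[fit(px2w(c,P,z)) for P,z in ((L,.053),(E,.045),(I,.045))]; print(pl,pe,pi,sep='\n')
for y in (-.04,-.14): print(y,[round((np.polyval(p[0],y)-np.polyval(pl[0],y))*1e3,2) for p in (pe,pi)])
```

```text
[[204.         124.79047619]
 [236.         124.67054264]
 [268.         124.74261603]
 [300.         124.76572668]
 [332.         124.96888889]]
[[150.  124.5]
 [168.  124.5]
 [186.  123.5]
 [357.  124.5]
 [375.  124.5]
 [393.  125.5]
 [411.  125.5]
 [429.  125.5]]
[[150.  155.5]
 [174.  155.5]
 [198.  154.5]
 [375.  155.5]
 [399.  156.5]
 [423.  156.5]]
[142, 189, 181, 179, 178, 180, 180, 182, 189, 159, 57, 43, 83, 96, 96, 93, 93, 94, 93, 96]
[138, 155, 194, 189, 187, 187, 186, 187, 190, 186, 141, 54, 56, 88, 93, 93, 92, 91, 92, 88]
(array([0.09680669, 0.64269354]), np.int64(36), np.float64(3.330964240932104e-05))
(array([0.09780426, 0.64286516]), np.int64(43), np.float64(0.00023691235437503532))
(array([0.09891048, 0.6187268 ]), np.int64(43), np.float64(0.0002810775003724734))
-0.04 [np.float64(0.13), np.float64(-24.05)]
-0.14 [np.float64(0.03), np.float64(-24.26)]
```

```bash
python3 -c "
from station import arm; print(arm.get_state()['force']); print(arm.job_done())"
```

```text
[-0.33112983 -0.17458146 -1.13033008]
the job is handed in; nothing more can be done
None
```

I pushed the scored tile flat with two partly closed fingers held square to the board. The push turned it square, and I then slid it out in small steps until the scored line lay along the steel-capped edge. After that I backed the gripper off clear of everything and handed the job in at about 8.7 s. No verdict was reported.

- **Line against the edge:** the last wrist view, from almost straight above, put both ends of the line within about 0.3 mm of the edge. I measured this two ways, against the outer edge directly and against the inner border of the 24 mm strip. The camera calibration is good to about 2 mm, and the tolerance is 4 mm.
- **Measurements that disagreed:** during the push my automatic outer-edge reading was off by up to 4 mm, because it picked up the tray gap. I used the strip border and hand-read points instead. In the last top-camera check the finder took the turquoise tiles for the scored line and did not report the plain tile.
- **Other things on the board:** nothing looked disturbed in the wrist views. In the top camera the beaker and scriber read 7 to 13 mm off the first readings. I put this down to the finder being imprecise, because the gripper never came near either of them.

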